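# Collapse the rest stick and roll it out of its spring clips

## Robot

A 6-joint arm with a two-finger parallel gripper is mounted at the origin on a cart in front of the work surface, level with it; the furniture and walls round the work are solid. World frame = base frame: x ahead of the robot, y to its left, z up, the work surface at z = 0. Lengths are in m, angles in rad, forces in N, time in s.
With the tool pointing down it reaches from about 0.3 to 0.875 m from the base axis. Payload 6.4 kg.
Tool frame: the origin (TCP) lies midway between the tips of the shut fingers; the grasp point (between the pads) lies 19 mm behind it; x points along the fingers, y is the direction in which the jaws open and shut, and the axes are right-handed (so a half turn about x gives the same grasp; the last joint's range is limited). The gripper opens to 85 mm and grips with 20 to 120 N. Pads are 22 mm wide; open, the fingers measure 114 mm over their backs; the gripper's body (76 mm by 85 mm) begins 54 mm behind the grasp point. The pads swing forward as they close: fully open they stand 13 mm farther back than shut.
Start: joints at [-1.432, 0.181, 1.607, -0, 1.354, -0.206], TCP at [0.194, -0.541, 0.231] pointing down, gripper open.
Joint ranges: [-2.99, 2.99], [-0.89, 2.07], [0.3, 2.58], [-1.14, 4.28], [0, 2.63], [-3.12, 3.12]. Speed limits (rad/s): [2.57, 2.57, 3.01, 3.14, 3.14, 3.14].

## Interface

Orientations are given as a unit quaternion [w, x, y, z].
In Python, from bench import ctrl gives the robot as it stands.
- The arm moves only by the tool servo_tool, never from a script. Its argument "targets" is a list of rows, each a list of 7 numbers: the turn, a rotation vector about the tool's x, y, z in rad, then the shift along the tool's x, y, z in mm, then the opening, from -1 (shut) to 1 (fully open). A call has exactly 8 rows; each row is the pose to reach, as a shift and turn from the pose measured when the call began, along the tool's axes at that moment; what a row does not reach only later rows make up. A row lasts 1/8 s, in which the tool goes at most 62.5 mm and 10.7 degrees, less where a joint would pass 70% of its speed; a pose out of reach is approached as far as the arm can. A call with a gripper value outside its range is refused whole. The fingers move at their own pace and stop on an object; the grip force is fixed at half the most. Time passes only in rows, so rows that repeat a pose let the fingers close, or fill a call up. It gives the time, the measured TCP pose, the force and the opening at its end, in the units of the state.
- ctrl.get_obs(): the state, without advancing time (a new reading comes with each control period).
- ctrl.camera(name): name is "scene" or "top" or "wrist"; returns a dict with "pixels" (420x560x3 uint8, blue, green, red), "intrinsics" (3x3 intrinsics, pixels), "R" (3x3) and "t" (3): a world point X has camera coordinates R X + t; the wrist camera has in their place "tool_from_camera" (4x4, takes a point from camera to tool coordinates, whose origin is the TCP and whose axes are the tool frame's). Camera axes: x right, y down, z forward; pixel columns grow to the right and rows downward; lengths in m; the calibration is good to about 2 mm. A picture is of the moment at which its call begins: read the wrist's pose just before it. There is no depth.
- ctrl.hand_in(): hands the job in, once; it reports no verdict.
The state is a dict: "time_s": time; "q": joint angles; "dq": joint speeds; "joint_efforts": joint torques, N m; "eef_pos": TCP position; "eef_rot": TCP orientation; "wrist_force": force on the tool from outside, world axes, zero at the start; "torque": the same for the moment, N m; "opening": opening from 0.0 (shut) to 1.0 (fully open).
Only numpy, scipy, OpenCV 4.12 (cv2) and the standard library are available. Lean on these libraries where they do the work, as an engineer would, in place of code of your own. Each camera call takes 0.05 s, during which the arm holds its last target.

## Task

Put the painter's telescopic rest stick away: while it sits in its two spring clips, push its sections fully home, the thin innermost one first and then the middle one. Then roll the closed stick sideways out of the clips, from behind towards their open side rather than pulling it up, so that it comes to rest lying in the gutter of its holder. Leave the tape roll, the pewter pot and the gesso tin where they are.

Things in the scene. Friction and masses are not known exactly. Their poses are not given: they have to be found in the camera images.
- holder: Fixed wooden holder, a 10 mm board 150 mm (its x) by 326 mm (y=-180..+146), origin on the table under the board. z up, y along the seated stick; its open side with the gutter faces -x, roughly the robot. Seated stick axis: x=+40, z=52 mm. A fixed stop behind the stick's +y end (face y=+123, up to z=60) takes the push on the ball. Behind the stick, between the clips, the board is bare.
- clip_l (a point): Middle of the spring clip at holder x=+40, y=+85, z=52 mm. Each clip is 20 mm wide: floor sloping slightly down to -x, back post x=+52..+65 up to z=66 mm, and a hinged sprung steel strip from the post over the stick, hooked down in front of it (top z=70 mm, up to 90 when forced open). The strips stop before the stick can come out straight up.
- clip_r (a point): Middle of the other clip, at y=-85 mm. Between the clips 150 mm of stick is free. Push it level from behind to -x at mid-length, fingertips 5 to 10 mm below its axis (higher presses it down and jams), 5 to 20 N: it lifts both strips, is free with its axis 20 mm forward (x<+20), then rolls by itself down a ramp (x=+20..-30) into the gutter. If one end hangs back, push nearer that end.
- gutter (a point): Middle of the gutter's floor, at holder x=-47, y=-17, z=10 mm. Floor 35 mm wide (x=-30..-65), front wall 46 mm high, end cheeks 40 mm high with inner faces at y=+134 and -168 mm: only the closed stick fits between them.
- stick_mid (a point): Centre of the stick's outer aluminium tube, on its axis; tube diameter 22 mm, length 240 mm, its y along the tube; the two thinner sections come out of its -y end. It turns about its y as it rolls. The whole stick weighs about 0.16 kg.
- collar (a point): Centre of the dark collar (20 mm diameter, 10 mm long) on the outer end of the middle section (16 mm diameter); 125.5 mm from stick_mid when home.
- ball (a point): Centre of the cork ball (21 mm diameter) on the outer end of the innermost section (11 mm diameter), the stick's far -y end; 142 mm from stick_mid when all is home.
- middle (a joint): How far the middle section stands out of the outer tube, m: 0 fully home (a hard stop), starts 0.040 to 0.060. Slides along the stick with about 4.5 N of friction and stays where it is left.
- inner (a joint): How far the innermost section stands out of the middle one, m: 0 fully home (a hard stop), starts 0.022 to 0.050. About 1.5 N of friction, so a push on the ball along the stick moves this one first and then the middle one.
- tape_roll: Bystander: roll of masking tape, 104 mm across, 25 mm high, lying flat beyond the holder; origin under its centre.
- pewter_pot: Bystander: round pewter pot, 110x133 mm, 85 mm high, standing beyond the holder; origin under it.
- gesso_tin: Bystander: tin, 78 mm across, 74 mm high, standing nearer the robot; origin under it.

How it is judged:
On the way, in this order (a step that is already met when the one before it is completed fails the run):
1. the innermost section is home (within 3 mm) while the middle one still stands out by over 8 mm and the stick is in its clips (value of joint inner below 0.003 m and value of joint middle above 0.008 m and x of stick_mid in the frame of holder above 0.03 m), for 0.04 s.
2. both sections are home (within 3 mm) with the stick still in its clips (value of joint each of inner, middle below 0.003 m and x of stick_mid in the frame of holder above 0.03 m), for 0.1 s.
At the end, for the whole second after the job is handed in: The stick lies at rest on the gutter's floor (axis 22 to 62 mm in front of the holder's origin, 15 to 32 mm above the table, within 0.12 rad of the gutter's direction), both sections home within 4 mm (value of joint each of inner, middle below 0.004 m and x of stick_mid in the frame of holder between -0.062 and -0.022 m and z of stick_mid in the frame of holder between 0.015 and 0.032 m and angle between the y axis of holder and the y axis of stick_mid, either way round below 0.12 rad and linear speed of stick below 0.02 m/s); the robot touches nothing.
It fails at once if the stick is pulled up: its middle rises over 12 mm above its seat in the clips (z of stick_mid in the frame of holder above 0.064 m).
It fails at once if the tape roll, pot or gesso tin is moved by over 30 mm (distance of any of tape_roll, pewter_pot, gesso_tin from where it was at the start of the episode above 0.03 m).
It also fails if it takes over 48 s, if anything falls off the work surface, if the arm or the gripper's body presses on something with over 40 N, if the wrist force passes 120 N, or if a joint passes its speed limit or range.

## Working session

There is one attempt and no reset: what is moved stays moved. The work goes in short steps, Python scripts to look and compute and a tool call to move; the robot and the scene stay as the last step left them, time stands still between calls to the robot, and variables do not carry over. Pictures are saved under pics/ and viewed, and the job is handed in when it is done.

Besides the shell and the picture viewer there is one more tool, called after "Call:" by a JSON object that holds its "fn" and its "kwargs". servo_tool: Moves the arm, as the interface text tells. Its arguments: {"type":"object","properties":{"targets":{"type":"array","items":{"type":"array","items":{"type":"number"}}}},"required":["targets"]}

```bash
ls; mkdir -p pics
python3 - <<'E'
from bench import ctrl
import cv2,pickle
o=ctrl.get_obs()
print({k:o[k] for k in ['time_s','eef_pos','eef_rot','wrist_force','opening']})
d={}
for n in ["scene","top","wrist"]:
    c=ctrl.camera(n); d[n]=c; cv2.imwrite(f"pics/a_{n}.png",c["pixels"])
pickle.dump(d,open("a.pkl","wb"))
E
```

```text
pics
{'time_s': 0.0, 'eef_pos': array([ 0.19429218, -0.54057864,  0.2303881 ]), 'eef_rot': array([ 0.12067888,  0.69665051,  0.12192256, -0.69659857]), 'wrist_force': array([0.39247071, 0.0241385 , 0.14414901]), 'opening': 1.0010132920548211}
```

View pics/a_scene.png

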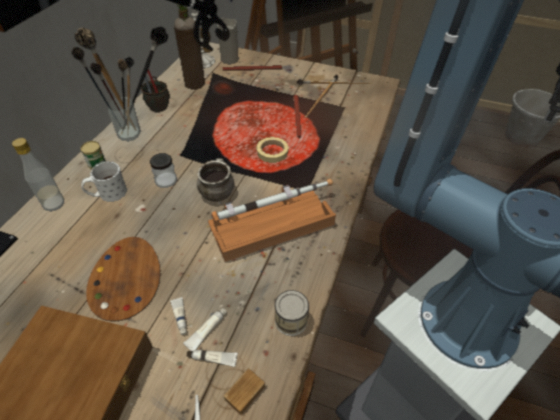

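View pics/a_top.png

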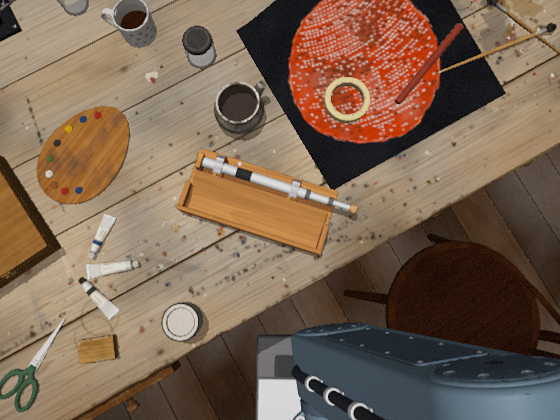

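View pics/a_wrist.png

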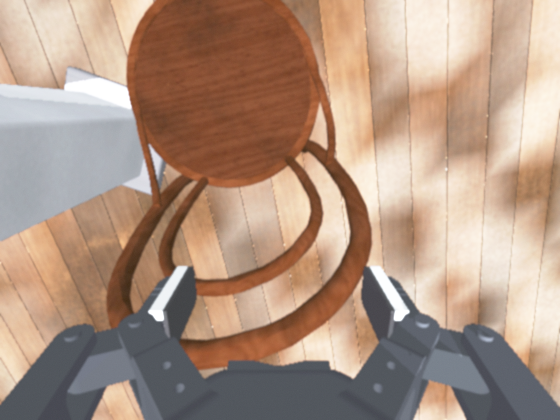

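The top view shows the holder at about (180–340, 150–255). The ball is near (352, 209), the pot near (240, 107), the tape near (347, 99) and the tin near (182, 322). I'll zoom in for pixel positions.

Run:
```python
import cv2,pickle,numpy as np
d=pickle.load(open("a.pkl","rb"))
for n in ["scene","top"]:
    c=d[n]; print(n,c["intrinsics"].tolist(),(-c["R"].T@c["t"]).round(3),c["R"].round(3).tolist())
im=d["top"]["pixels"][140:265,170:370]
cv2.imwrite("pics/b_top.png",cv2.resize(im,None,fx=4,fy=4,interpolation=cv2.INTER_CUBIC))
im=d["scene"]["pixels"][150:270,195:345]
cv2.imwrite("pics/b_scene.png",cv2.resize(im,None,fx=5,fy=5,interpolation=cv2.INTER_CUBIC))
```

```text
scene [[430.2046760691457, 0.0, 282.94858856245867], [0.0, 430.2046760691457, 204.36453491125027], [0.0, 0.0, 1.0]] [-0.082  0.65   0.932] [[-0.643, -0.765, 0.01], [-0.569, 0.47, -0.675], [0.512, -0.44, -0.737]]
top [[527.6763548652552, 0.0, 272.28264175602004], [0.0, 527.6763548652552, 197.92926087088347], [0.0, 0.0, 1.0]] [0.362 0.138 1.168] [[0.018, -1.0, 0.003], [-0.989, -0.018, -0.148], [0.148, -0.001, -0.989]]
```

View pics/b_top.png

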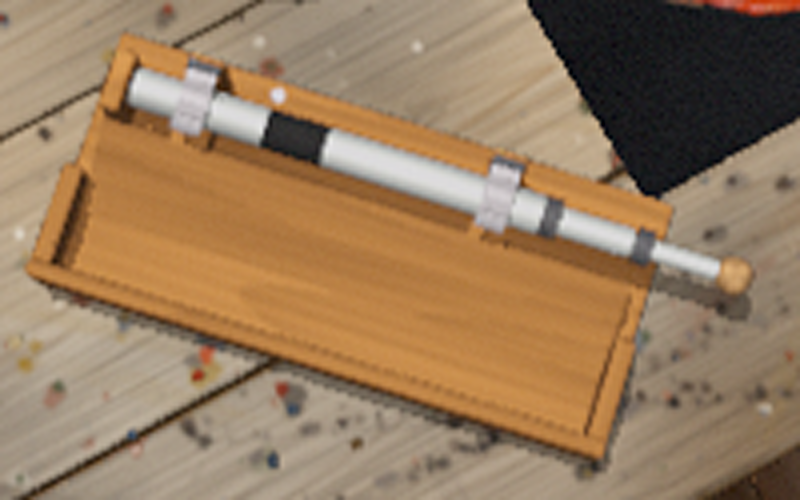

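View pics/b_scene.png

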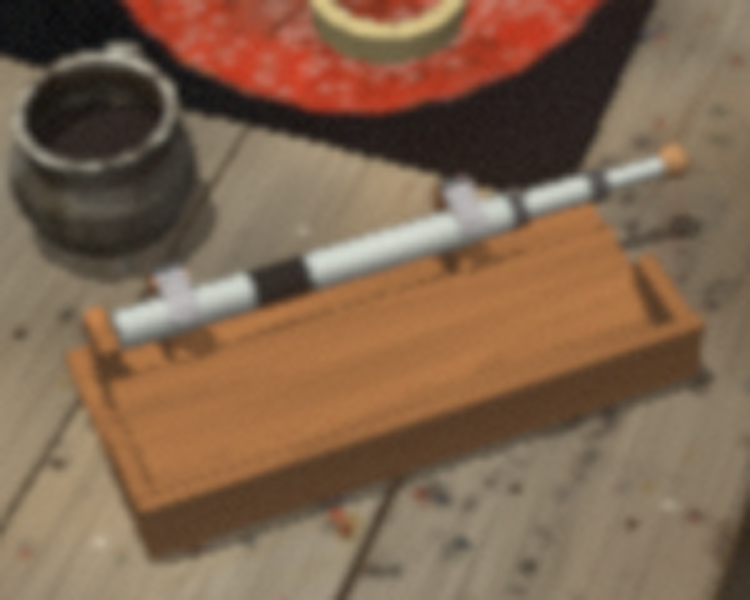

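```bash
cat > h.py <<'E'
import numpy as np,cv2,pickle
def ray(c,u,v):
    K=c["intrinsics"];R=c["R"];t=c["t"]
    d=R.T@np.linalg.solve(K,[u,v,1.]); return -R.T@t,d/np.linalg.norm(d)
def plane(c,u,v,z):
    o,d=ray(c,u,v); return o+d*(z-o[2])/d[2]
def tri(r1,r2):
    A=np.zeros((3,3));b=np.zeros(3)
    for o,d in (r1,r2):
        P=np.eye(3)-np.outer(d,d);A+=P;b+=P@o
    X=np.linalg.solve(A,b); return X,[np.linalg.norm((np.eye(3)-np.outer(d,d))@(X-o)) for o,d in (r1,r2)]
E
python3 - <<'E'
from h import *
d=pickle.load(open("a.pkl","rb"))
T,S=d["top"],d["scene"]
ft=lambda u,v:((u+.5)/4-.5+170,(v+.5)/4-.5+140)
fs=lambda u,v:((u+.5)/5-.5+195,(v+.5)/5-.5+150)
# ball by mask
def ballc(im,x0,y0,x1,y1):
    hsv=cv2.cvtColor(im[y0:y1,x0:x1],cv2.COLOR_BGR2HSV); 
    m=cv2.inRange(hsv,(8,90,120),(20,255,255)); 
    n,l,s,c=cv2.connectedComponentsWithStats(m); i=1+np.argmax(s[1:,4]); print(s[i],c[i]); return c[i]+[x0,y0]
bt=ballc(T["pixels"],346,200,362,220); bs=ballc(S["pixels"],323,175,336,188)
print("ball",bt,bs,tri(ray(T,*bt),ray(S,*bs)),plane(T,*bt,.052),plane(S,*bs,.052))
# axis from bright/low-sat mask on top; medians of tube cross-section
g=[(133,88),(238,117),(295,137),(345,150),(400,165),(450,178),(600,231),(685,259)]
P=np.array([plane(T,*ft(u,v),.052) for u,v in g]); print(P.round(4))
a=P[0,:2];b=plane(T,*bt,.052)[:2]
for p in P: 
    e=(b-a)/np.linalg.norm(b-a);w=p[:2]-a;print(round(w@e,4),round(e[0]*w[1]-e[1]*w[0],4))
for n,u,v in [("tube end",558,220),("collar",643,246)]: print(n,plane(T,*ft(u,v),.052)[:2])
print("scene tube far end",plane(S,*fs(118,328),.052), plane(S,*fs(598,184),.052))
# board corners z=10mm top: back corners
for u,v in [(125,35),(670,203)]: print("board back",plane(T,*ft(u,v),.010))
for u,v in [(30,270),(602,458)]: print("front wall top",plane(T,*ft(u,v),.046))
# bystanders
print("pot rim",plane(T,240,103,.085),"tape",plane(T,347,99,.025),"tin",plane(T,182,321,.074))
E
```

```text
[ 3  4 10  9 70] [7.3        8.15714286]
[ 3  2  8  7 34] [6.58823529 5.38235294]
ball [353.3        208.15714286] [329.58823529 180.38235294] (array([ 0.50917727, -0.03471855,  0.06095812]), [np.float64(4.8337093793038286e-05), np.float64(4.83370937930028e-05)]) [ 0.51032737 -0.03614791  0.052     ] [ 0.51529456 -0.0417282   0.052     ]
[[ 0.6058  0.2885  0.052 ]
 [ 0.5909  0.2313  0.052 ]
 [ 0.5805  0.2003  0.052 ]
 [ 0.5738  0.1732  0.052 ]
 [ 0.5662  0.1435  0.052 ]
 [ 0.5596  0.1165  0.052 ]
 [ 0.5323  0.0358  0.052 ]
 [ 0.518  -0.0096  0.052 ]]
0.0 0.0
0.0591 0.0018
0.0917 0.0006
0.1196 0.0019
0.1503 0.0029
0.178 0.0042
0.2631 0.0008
0.3108 -0.0001
tube end [0.53783071 0.05836098]
collar [0.52459677 0.01281495]
scene tube far end [0.61047782 0.28558806 0.052     ] [0.52574194 0.01000244 0.052     ]
board back [0.64529941 0.29976446 0.01      ]
board back [ 0.55514279 -0.0068855   0.01      ]
front wall top [0.50646754 0.34074793 0.046     ]
front wall top [0.41166881 0.03368382 0.046     ]
pot rim [0.72773649 0.20964393 0.085     ] tape [ 0.76190725 -0.02736695  0.025     ] tin [0.27060814 0.31550114 0.074     ]
```

```bash
cat >> h.py <<'E'
from scipy.spatial.transform import Rotation as Ro
th=np.deg2rad(16.5)
yh=np.array([np.sin(th),np.cos(th),0]);xh=np.array([np.cos(th),-np.sin(th),0]);zh=np.array([0,0,1.])
O=np.array([.5336,.185,0])
def H(x,y,z): return O+(x*xh+y*yh+z*zh)/1000
def toH(p): d=np.asarray(p)-O; return np.array([d@xh,d@yh,d[2]])*1000
def cur(o): q=o["eef_rot"]; return Ro.from_quat([q[1],q[2],q[3],q[0]])
def orient(yax):
    x=-zh; return Ro.from_matrix(np.c_[x,yax,np.cross(x,yax)])
def move(o,pos,R):
    C=cur(o); return (C.inv()*R).as_rotvec().round(3),(C.inv().apply(pos-o["eef_pos"])*1000).round(1)
E
python3 - <<'E'
from h import *
from bench import ctrl
o=ctrl.get_obs(); print(cur(o).as_matrix().round(3)); 
yw=lambda v:np.degrees(np.arctan2(v[1],v[0]))
print("tool y yaw",yw(cur(o).apply([0,1,0])),"q",o["q"].round(3))
for n,ya in [("A+x",xh),("A-x",-xh),("B+y",yh),("B-y",-yh)]:
    print(n,yw(ya),move(o,H(40,-250,150),orient(ya)))
E
```

```text
[[-0.     0.338 -0.941]
 [ 0.001 -0.941 -0.338]
 [-1.    -0.001 -0.   ]]
tool y yaw -70.24344620869614 q [-1.432  0.181  1.608  0.     1.354 -0.206]
A+x -16.5 (array([-0.938, -0.001,  0.001]), array([  81.2, -343. , -449. ]))
A-x 163.5 (array([2.204e+00, 1.000e-03, 1.000e-03]), array([  81.2, -343. , -449. ]))
B+y 73.50000000000001 (array([-2.509e+00, -2.000e-03,  0.000e+00]), array([  81.2, -343. , -449. ]))
B-y -106.5 (array([0.633, 0.   , 0.001]), array([  81.2, -343. , -449. ]))
```

Call:
{"fn": "servo_tool", "kwargs": {"targets": [[-0.12, 0, 0, 10, -43, -56, -1], [-0.24, 0, 0, 20, -86, -112, -1], [-0.36, 0, 0, 30, -129, -168, -1], [-0.48, 0, 0, 40, -172, -224, -1], [-0.6, 0, 0, 50, -215, -280, -1], [-0.72, 0, 0, 60, -258, -336, -1], [-0.84, 0, 0, 70, -300, -392, -1], [-0.938, 0, 0, 81, -343, -449, -1]]}}

```text
time_s: 1.15
eef_pos: [0.4632, -0.1232, 0.1604]
eef_rot: [0.424, 0.566, 0.424, -0.566]
wrist_force: [0.7, -1.2, 0.5]
opening: 0.001
```

Run:
```python
from h import *
from bench import ctrl
o=ctrl.get_obs(); print(o["time_s"],toH(o["eef_pos"]),o["wrist_force"],o["opening"])
print(move(o,H(40,-255,44),orient(xh)))
```

```text
1.15 [  20.07452893 -315.52595422  160.44615489] [ 0.66578927 -1.24384049  0.52601585] 0.0011512174626917015
(array([ 0.003, -0.001, -0.   ]), array([116.5,  20.1, -60.3]))
```

Call:
{"fn": "servo_tool", "kwargs": {"targets": [[0, 0, 0, 15, 10, -30, -1], [0, 0, 0, 35, 20, -57, -1], [0, 0, 0, 60, 20, -57, -1], [0, 0, 0, 85, 20, -57, -1], [0, 0, 0, 105, 20, -57, -1], [0, 0, 0, 116, 20, -57, -1], [0, 0, 0, 116, 20, -57, -1], [0, 0, 0, 116, 20, -57, -1]]}}

```text
time_s: 2.15
eef_pos: [0.4991, -0.0743, 0.0453]
eef_rot: [0.424, 0.566, 0.424, -0.565]
wrist_force: [-0.1, -0.6, 0.1]
opening: 0.006
```

Run:
```python
from h import *
from bench import ctrl
o=ctrl.get_obs(); print(o["time_s"],toH(o["eef_pos"]),o["wrist_force"],o["opening"])
ims=[]
for n,(x0,y0,x1,y1) in [("top",(300,160,400,260)),("scene",(290,130,390,230)),("wrist",(0,0,560,420))]:
    c=ctrl.camera(n); f=4 if n!="wrist" else 1; p=cv2.resize(c["pixels"][y0:y1,x0:x1],None,fx=f,fy=f,interpolation=cv2.INTER_CUBIC)
    if n=="wrist": cv2.imwrite("pics/c_wrist.png",p)
    else: ims.append(p)
cv2.imwrite("pics/c.png",np.hstack(ims))
```

```text
2.15 [  40.56016963 -258.43590296   45.26576384] [-0.12506395 -0.64511347  0.12315853] 0.005545301930255869
```

View pics/c.png

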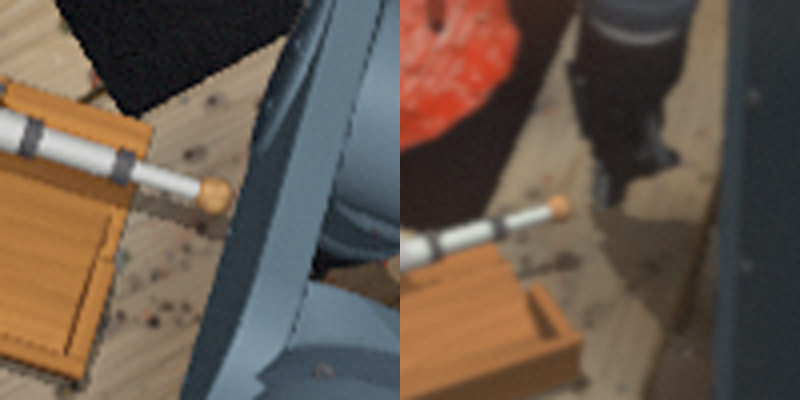

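View pics/c_wrist.png

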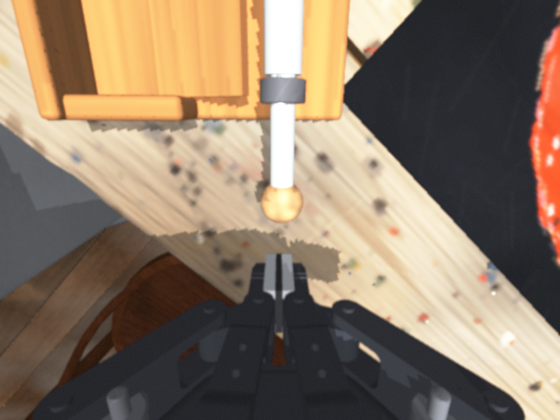

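Call:
{"fn": "servo_tool", "kwargs": {"targets": [[0, 0, 0, 0, 0, -10, -1], [0, 0, 0, 0, 0, -20, -1], [0, 0, 0, 0, 0, -28, -1], [0, 0, 0, 0, 0, -34, -1], [0, 0, 0, 0, 0, -40, -1], [0, 0, 0, 0, 0, -46, -1], [0, 0, 0, 0, 0, -52, -1], [0, 0, 0, 0, 0, -54, -1]]}}

```text
time_s: 3.3
eef_pos: [0.5145, -0.0222, 0.0455]
eef_rot: [0.424, 0.566, 0.424, -0.565]
wrist_force: [0.2, -2.0, 0.4]
opening: 0.003
```

```bash
cat > look.py <<'E'
import sys
from h import *
from bench import ctrl
o=ctrl.get_obs(); print(o["time_s"],toH(o["eef_pos"]),o["wrist_force"],o["opening"])
t=sys.argv[1]
for n in sys.argv[2:]:
    c=ctrl.camera(n); cv2.imwrite(f"pics/{t}_{n}.png",c["pixels"] if n=="wrist" else cv2.resize(c["pixels"][130:270,170:370],None,fx=4,fy=4,interpolation=cv2.INTER_CUBIC))
E
python3 look.py d wrist
```

```text
3.3 [  40.55419335 -204.05665561   45.47110777] [ 0.17268401 -1.99378066  0.38782903] 0.0033837181587154192
```

View pics/d_wrist.png

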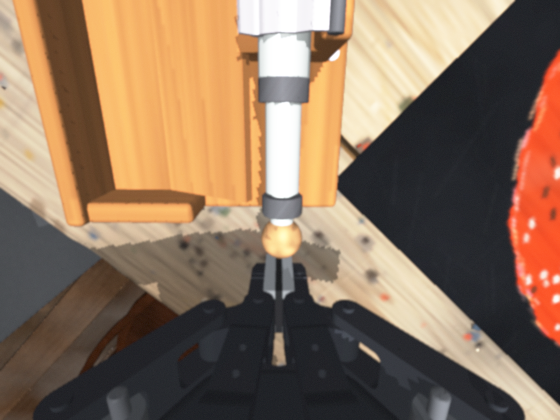

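The ball at (281, 238) is in contact and nearly up against the collar at (282, 206). The force is 2 N, so only the inner section has moved. I'll keep pushing.

Call:
{"fn": "servo_tool", "kwargs": {"targets": [[0, 0, 0, 0, 0, -4, -1], [0, 0, 0, 0, 0, -8, -1], [0, 0, 0, 0, 0, -12, -1], [0, 0, 0, 0, 0, -17, -1], [0, 0, 0, 0, 0, -22, -1], [0, 0, 0, 0, 0, -27, -1], [0, 0, 0, 0, 0, -32, -1], [0, 0, 0, 0, 0, -33, -1]]}}

```text
time_s: 4.35
eef_pos: [0.5239, 0.01, 0.0455]
eef_rot: [0.425, 0.566, 0.424, -0.565]
wrist_force: [0.0, -4.5, -0.2]
opening: -0.004
```

```bash
python3 look.py e wrist
```

```text
4.35 [  40.40288446 -170.59617606   45.49286076] [ 0.00470139 -4.51098857 -0.15787102] -0.004405446092438158
```

View pics/e_wrist.png

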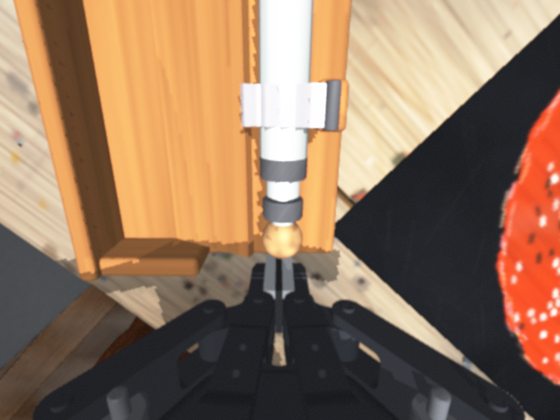

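About 20 px is left between the tube end (y≈180) and the collar (y≈200), which is roughly 10 mm. I'll push it slowly.

Call:
{"fn": "servo_tool", "kwargs": {"targets": [[0, 0, 0, 0, 0, -2, -1], [0, 0, 0, 0, 0, -4, -1], [0, 0, 0, 0, 0, -6, -1], [0, 0, 0, 0, 0, -7.5, -1], [0, 0, 0, 0, 0, -9, -1], [0, 0, 0, 0, 0, -10, -1], [0, 0, 0, 0, 0, -11, -1], [0, 0, 0, 0, 0, -11, -1]]}}

```text
time_s: 5.4
eef_pos: [0.5267, 0.0195, 0.0455]
eef_rot: [0.425, 0.566, 0.424, -0.565]
wrist_force: [-1.1, -9.2, 1.1]
opening: -0.004
```

```bash
python3 look.py f wrist
```

```text
5.4 [  40.39381838 -160.66743521   45.46078869] [-1.08165529 -9.15584298  1.11129114] -0.003851680510187634
```

View pics/f_wrist.png

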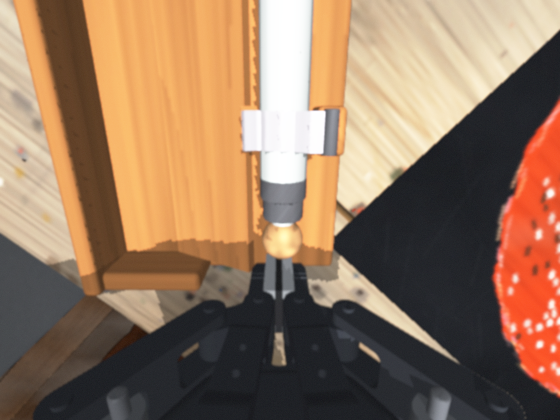

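The collar now meets the tube end at y≈203, and the force has jumped to 9 N. I'll press a little further to confirm the hard stop.

Call:
{"fn": "servo_tool", "kwargs": {"targets": [[0, 0, 0, 0, 0, -1, -1], [0, 0, 0, 0, 0, -2, -1], [0, 0, 0, 0, 0, -3, -1], [0, 0, 0, 0, 0, -3.5, -1], [0, 0, 0, 0, 0, -4, -1], [0, 0, 0, 0, 0, -4, -1], [0, 0, 0, 0, 0, -4, -1], [0, 0, 0, 0, 0, -4, -1]]}}

```text
time_s: 6.45
eef_pos: [0.5269, 0.0198, 0.0453]
eef_rot: [-0.426, -0.564, -0.423, 0.567]
wrist_force: [-4.6, -21.9, 2.0]
opening: 0.001
```

```bash
python3 look.py g wrist
```

```text
6.45 [  40.44375705 -160.26657225   45.27636351] [ -4.55458169 -21.89556954   2.02806195] 0.0011288588862849464
```

View pics/g_wrist.png

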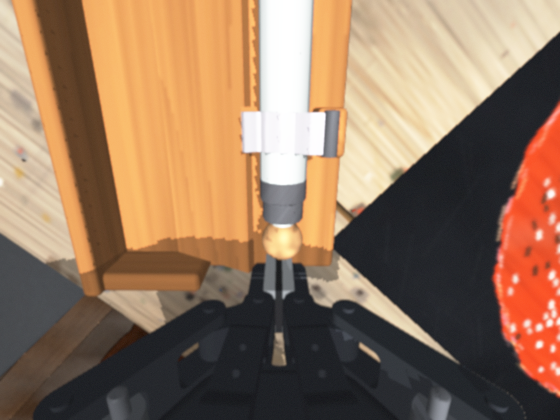

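The sections are home: 22 N with no further travel. Next I'll retract, lift, then turn to bring the open fingers behind the stick.

Call:
{"fn": "servo_tool", "kwargs": {"targets": [[0, 0, 0, 0, 0, 15, -1], [0, 0, 0, -10, 0, 30, -1], [0, 0, 0, -50, 0, 35, -1], [0, 0, 0, -90, 0, 35, -1], [-0.18, 0, 0, -115, 0, 35, -1], [-0.36, 0, 0, -115, 0, 35, -1], [-0.54, 0, 0, -115, 0, 35, 0], [-0.72, 0, 0, -115, 0, 35, 1]]}}

```text
time_s: 7.5
eef_pos: [0.5171, -0.0127, 0.1613]
eef_rot: [0.599, 0.376, 0.597, -0.38]
wrist_force: [0.1, 0.6, -0.5]
opening: 0.418
```

Run:
```python
from h import *
from bench import ctrl
o=ctrl.get_obs(); print(o["time_s"],toH(o["eef_pos"]),o["wrist_force"],o["opening"])
print(move(o,H(72,0,140),orient(yh)))
```

```text
7.5 [  40.3890085  -194.27620217  161.30885964] [ 0.12298269  0.64234265 -0.49903094] 0.4177938643493638
(array([-0.84 ,  0.004,  0.005]), array([  20.3,  153.3, -123.7]))
```

Call:
{"fn": "servo_tool", "kwargs": {"targets": [[-0.15, 0, 0, 0, 25, -20, 1], [-0.3, 0, 0, 5, 50, -40, 1], [-0.45, 0, 0, 10, 76, -61, 1], [-0.6, 0, 0, 15, 102, -82, 1], [-0.75, 0.004, 0.005, 20, 128, -103, 1], [-0.84, 0.004, 0.005, 20, 153, -124, 1], [-0.84, 0.004, 0.005, 20, 153, -124, 1], [-0.84, 0.004, 0.005, 20, 153, -124, 1]]}}

```text
time_s: 8.5
eef_pos: [0.6018, 0.1644, 0.1405]
eef_rot: [0.7, 0.102, 0.7, -0.101]
wrist_force: [-0.1, -0.7, 0.1]
opening: 1.0
```

```bash
python3 - <<'E'
from h import *
from bench import ctrl
o=ctrl.get_obs(); print(o["time_s"],toH(o["eef_pos"]),o["wrist_force"],o["opening"])
print(move(o,H(72,0,31),orient(yh)))
E
python3 look.py i wrist scene
```

```text
8.5 [ 71.2672846   -0.32607108 140.48100379] [-0.07106284 -0.67463622  0.06622347] 0.9995415520010196
(array([-0.001, -0.   , -0.001]), array([109.5,   0.3,   0.8]))
8.5 [ 71.2672846   -0.32607108 140.48100379] [-0.07106284 -0.67463622  0.06622347] 0.9995415520010196
```

View pics/i_wrist.png

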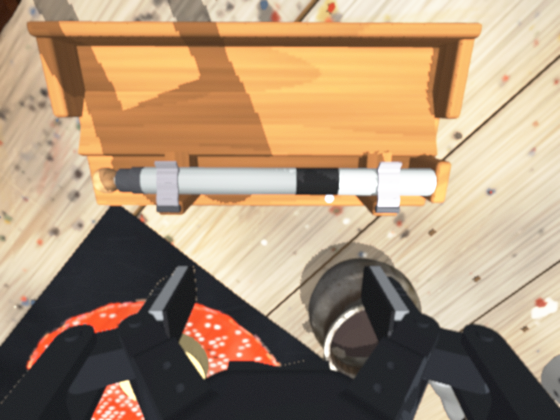

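View pics/i_scene.png

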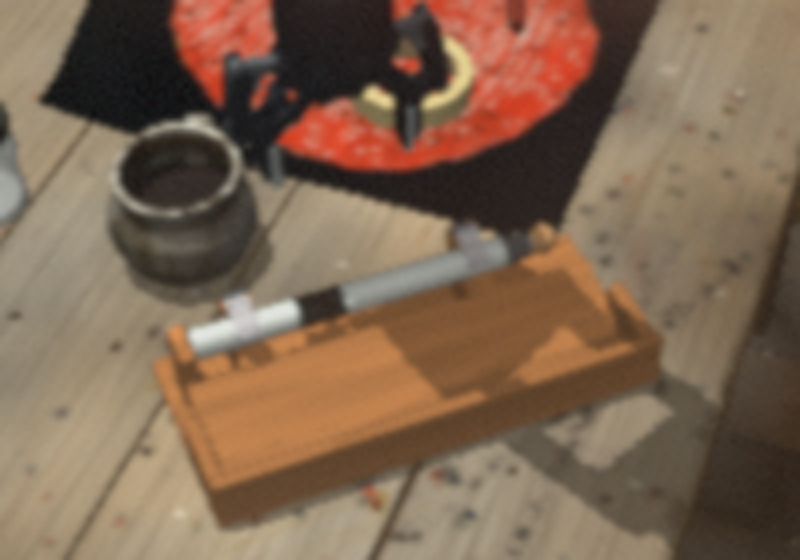

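Call:
{"fn": "servo_tool", "kwargs": {"targets": [[0, 0, 0, 20, 0, 1, 1], [0, 0, 0, 40, 0, 1, 1], [0, 0, 0, 60, 0, 1, 1], [0, 0, 0, 80, 0, 1, 1], [0, 0, 0, 95, 0, 1, 1], [0, 0, 0, 105, 0, 1, 1], [0, 0, 0, 109, 0, 1, 1], [0, 0, 0, 109, 0, 1, 1]]}}

```text
time_s: 9.6
eef_pos: [0.6031, 0.1637, 0.0317]
eef_rot: [0.7, 0.102, 0.7, -0.102]
wrist_force: [0.3, -1.6, -0.8]
opening: 0.998
```

```bash
python3 look.py j wrist scene
```

```text
9.6 [72.65957103 -0.66483686 31.65570244] [ 0.30041635 -1.55294011 -0.82638685] 0.9976356325358191
```

View pics/j_wrist.png

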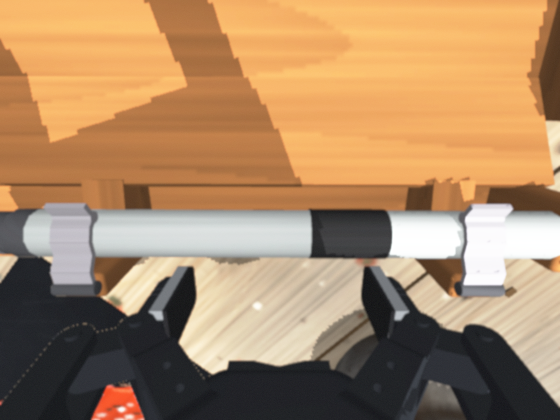

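View pics/j_scene.png

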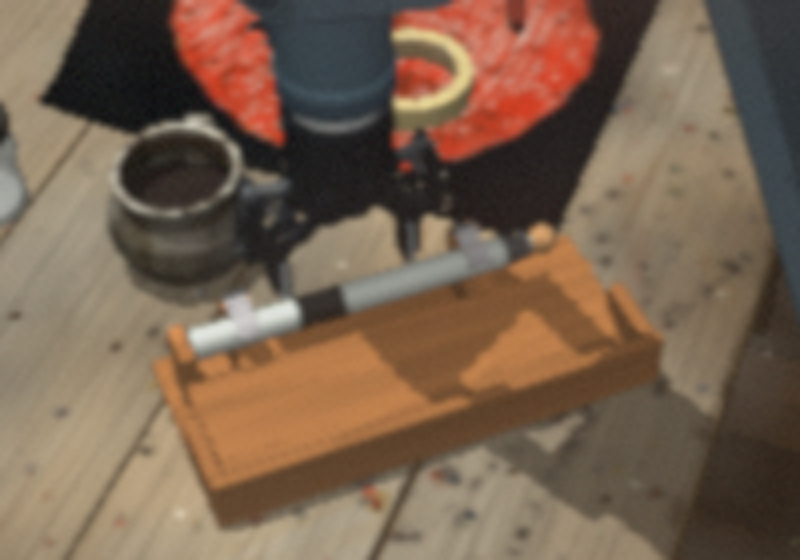

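The open fingertips (about (180, 267) and (375, 267)) sit behind the stick, between the clips. I'll start the level push.

Call:
{"fn": "servo_tool", "kwargs": {"targets": [[0, 0, 0, 0, 0, -3, 1], [0, 0, 0, 0, 0, -6, 1], [0, 0, 0, 0, 0, -8, 1], [0, 0, 0, 0, 0, -10, 1], [0, 0, 0, 0, 0, -12, 1], [0, 0, 0, 0, 0, -14, 1], [0, 0, 0, 0, 0, -16, 1], [0, 0, 0, 0, 0, -17, 1]]}}

```text
time_s: 10.7
eef_pos: [0.5911, 0.1676, 0.0333]
eef_rot: [0.703, 0.103, 0.696, -0.102]
wrist_force: [11.7, -3.7, -7.7]
opening: 0.999
```

```bash
python3 look.py k wrist scene
```

```text
10.7 [60.10577568 -0.38789367 33.34126721] [11.73050308 -3.70055405 -7.67044862] 0.9985241985385663
```

View pics/k_wrist.png

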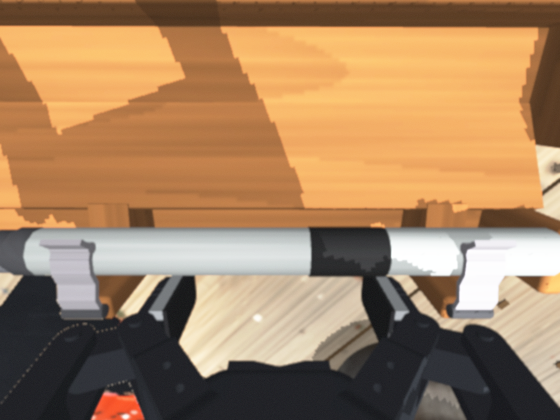

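View pics/k_scene.png

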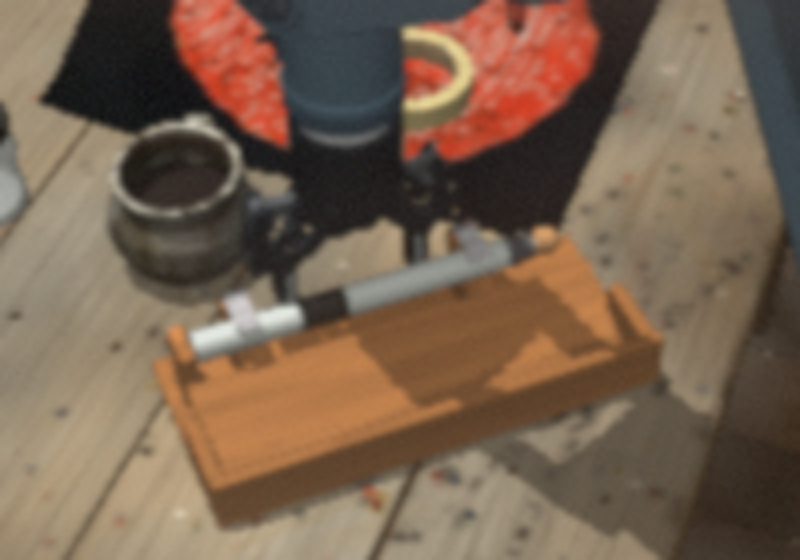

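12 N of contact and the strips are starting to load. The tool has risen 1.7 mm, so I'll continue with a slight downward correction.

Call:
{"fn": "servo_tool", "kwargs": {"targets": [[0, 0, 0, 1, 0, -4, 1], [0, 0, 0, 1.5, 0, -6, 1], [0, 0, 0, 1.5, 0, -8, 1], [0, 0, 0, 1.5, 0, -10, 1], [0, 0, 0, 1.5, 0, -11, 1], [0, 0, 0, 1.5, 0, -12, 1], [0, 0, 0, 1.5, 0, -13, 1], [0, 0, 0, 1.5, 0, -13, 1]]}}

```text
time_s: 11.8
eef_pos: [0.5764, 0.1717, 0.0306]
eef_rot: [0.701, 0.102, 0.698, -0.102]
wrist_force: [-0.1, -0.4, 0.0]
opening: 1.001
```

```bash
python3 look.py l wrist scene
```

```text
11.8 [44.76722593 -0.59448926 30.57128845] [-0.09314001 -0.42222753  0.00886352] 1.0008997147255605
```

View pics/l_wrist.png

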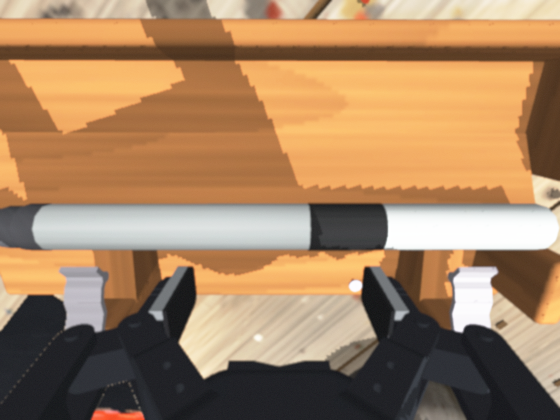

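View pics/l_scene.png

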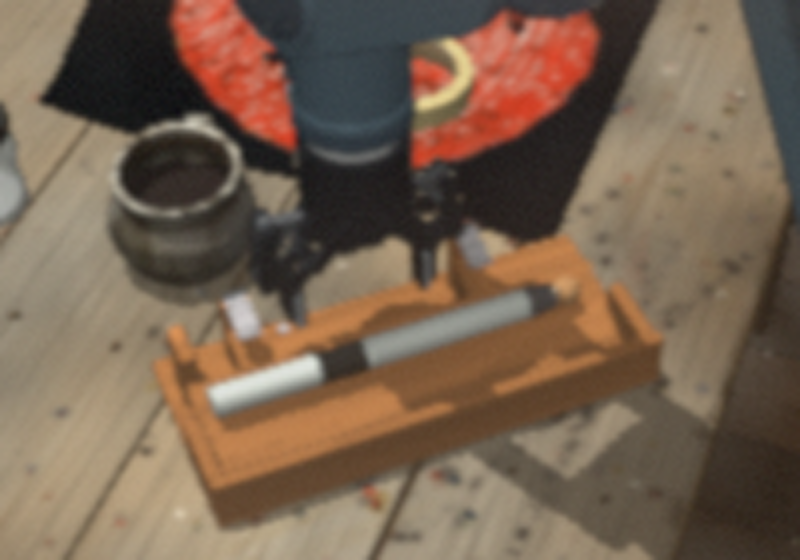

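The stick is free of both clips, parallel, and rolling down the ramp with no contact. I'll back off, then rise and view.

Call:
{"fn": "servo_tool", "kwargs": {"targets": [[0, 0, 0, 0, 0, 6, 1], [0, 0, 0, 0, 0, 14, 1], [0, 0, 0, -10, 0, 20, 1], [0, 0, 0, -40, 0, 22, 1], [0, 0, 0, -80, 0, 22, 1], [0, 0, 0, -120, 0, 22, 1], [0, 0, 0, -150, 0, 22, 1], [0, 0, 0, -150, 0, 22, 1]]}}

```text
time_s: 12.9
eef_pos: [0.5993, 0.1654, 0.1848]
eef_rot: [0.704, 0.103, 0.695, -0.101]
wrist_force: [-0.7, 0.3, -0.5]
opening: 1.0
```

```bash
python3 look.py m wrist scene top
```

```text
12.9 [ 6.85842803e+01 -9.84452687e-02  1.84793052e+02] [-0.68058837  0.25209828 -0.51383645] 0.9995004509558741
```

View pics/m_wrist.png

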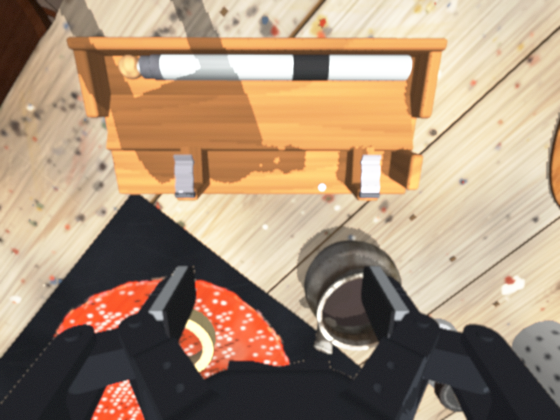

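View pics/m_scene.png

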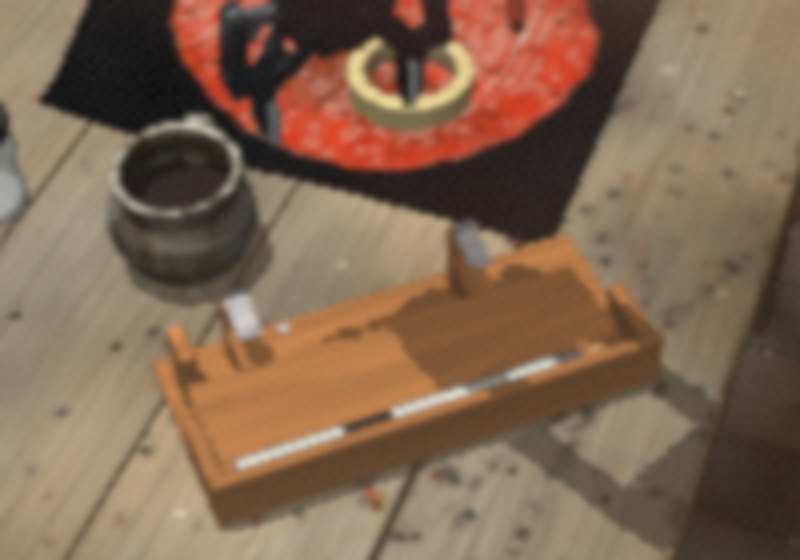

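View pics/m_top.png

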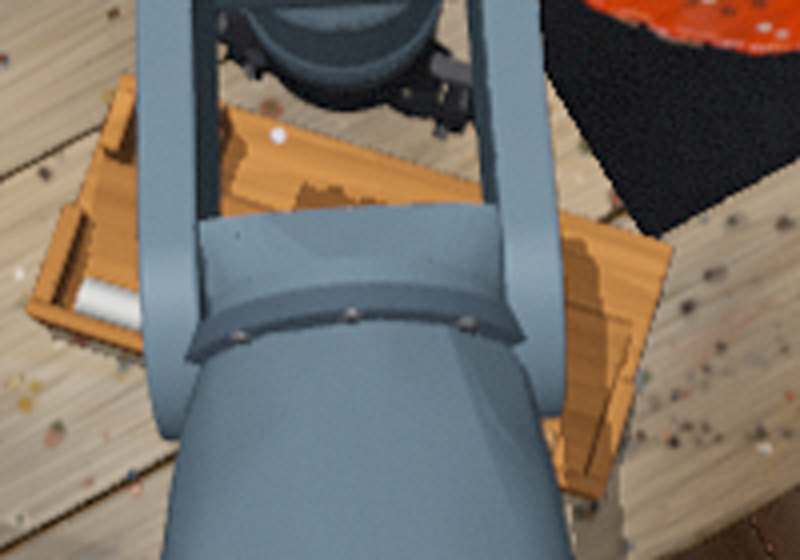

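The stick lies along the gutter at (125–410, 66). I'll wait, then check rest, position and the sections' closure in an enlarged view.

Call:
{"fn": "servo_tool", "kwargs": {"targets": [[0, 0, 0, 0, 0, 0, 1], [0, 0, 0, 0, 0, 0, 1], [0, 0, 0, 0, 0, 0, 1], [0, 0, 0, 0, 0, 0, 1], [0, 0, 0, 0, 0, 0, 1], [0, 0, 0, 0, 0, 0, 1], [0, 0, 0, 0, 0, 0, 1], [0, 0, 0, 0, 0, 0, 1]]}}

```text
time_s: 14.05
eef_pos: [0.5963, 0.1652, 0.1797]
eef_rot: [0.701, 0.102, 0.698, -0.102]
wrist_force: [0.3, -0.1, 0.3]
opening: 1.001
```

Run:
```python
from h import *
from bench import ctrl
o=ctrl.get_obs(); c=ctrl.camera("wrist"); pickle.dump((o,c),open("n.pkl","wb"))
p=c["pixels"]; old=cv2.imread("pics/m_wrist.png")
print("diff in gutter",cv2.absdiff(p,old)[40:90,110:430].mean())
cv2.imwrite("pics/n.png",np.vstack([cv2.resize(p[30:110,60:260],None,fx=4,fy=3.5,interpolation=cv2.INTER_CUBIC),cv2.resize(p[30:110,260:460],None,fx=4,fy=3.5,interpolation=cv2.INTER_CUBIC)]))
M=c["tool_from_camera"];R=cur(o)
def at(u,v,z):
    d=np.linalg.solve(c["intrinsics"],[u,v,1.]);d=R.apply(M[:3,:3]@d);q=o["eef_pos"]+R.apply(M[:3,3]);return q+d*(z-q[2])/d[2]
for n,u,v in [("ball",131,66),("tube+y",411,67),("tube-y",140,67)]: print(n,toH(at(u,v,.021)).round(1))
```

```text
diff in gutter 35.27141666666667
ball [ -54.4 -138.3   21. ]
tube+y [-53.  122.5  21. ]
tube-y [ -53.5 -130.    21. ]
```

View pics/n.png

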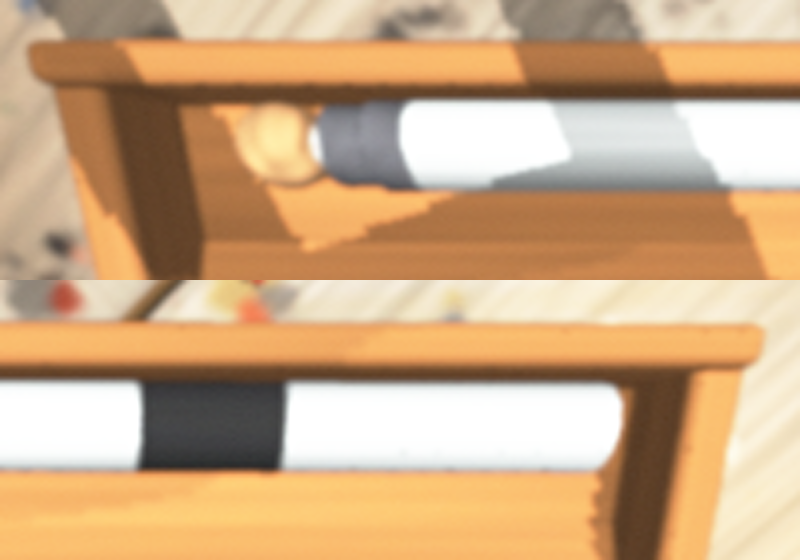

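Run:
```python
from h import *
o,c=pickle.load(open("n.pkl","rb"))
M=c["tool_from_camera"];R=cur(o)
def at(u,v,z):
    d=np.linalg.solve(c["intrinsics"],[u,v,1.]);d=R.apply(M[:3,:3]@d);q=o["eef_pos"]+R.apply(M[:3,3]);return q+d*(z-q[2])/d[2]
f=lambda u,v:(u/4,v/3.5+30)
P=lambda n,u,v:print(n,toH(at(u,v,.021)).round(1))
P("ball",60+278/4,30+143/3.5);P("collar outer",60+322/4,30+143/3.5);P("tube+y",260+622/4,30+(425-280)/3.5)
from bench import ctrl
print(o["wrist_force"])
s=pickle.load(open("a.pkl","rb"))["scene"]["pixels"]; n=ctrl.camera("scene")["pixels"]
cv2.imwrite("pics/o.png",np.hstack([s[80:350,170:350],n[80:350,170:350]]))
```

```text
ball [ -50.3 -140.3   21. ]
collar outer [ -50.2 -130.1   21. ]
tube+y [-49.2 127.3  21. ]
[ 0.29292782 -0.09740866  0.34529078]
```

View pics/o.png

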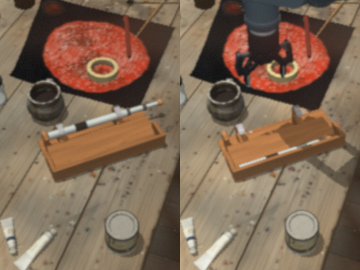

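The stick is at rest in the gutter (x≈-50 mm, parallel). The collar abuts the tube's end ring and the ball abuts the collar. The pot, tape and tin haven't moved, and the arm is clear with ~0 N on the wrist.

```bash
python3 -c "
from bench import ctrl
print(ctrl.hand_in())"
```

```text
the job is handed in; nothing more can be done
None
```

I pushed the ball along the stick with the shut fingers. The innermost section went home first at about 2 N, then the middle one at about 4.5 N. The push ended at a hard stop of 22 N with the stick still in its clips.

I then pushed level from behind with the two open fingers. The push read about 12 N with the stick still in the clips. The stick came out of both clips parallel and rolled into the gutter. I retracted the arm and handed the job in just after 14 s.

**Last checks:**
- **Position:** the stick lies along the gutter at about x = -50 mm in the holder's frame, within about 0.01 rad of its direction. I took its height as that of a stick lying on the gutter floor rather than measuring it.
- **At rest:** the comparison of frames about a second apart was no use, because the arm was still settling and shifted the view. The stick was in the gutter in every picture after it rolled in.
- **Sections:** no gap is visible between collar and tube or between ball and collar.
- **Robot:** it was clear of everything, with the wrist force near zero.
- **Bystanders:** the tape roll, pot and tin look unmoved in the scene view.

**One disagreement:** in the last wrist view, the distance from the far tube end to the collar came out about 7 mm too long (257 mm against 250.5 mm). I put this down to a scale error in that view. A middle section standing out by that much would leave a visible gap at the collar, and there was none.

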